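# Snap a vial cap home in a ratchet press and wind the ram back

## Task

In the small ratchet press on the worktop, wind the black bar knob clockwise, the pawl clicking over the ratchet teeth, until the ram has pushed the snap cap fully home on the vial: stop as soon as it goes solid, the glass must not be pressed hard. Then free the pawl with its throw-out lever and turn the knob back counter-clockwise until the ram is fully back home, never forcing the wheel back against an engaged pawl. Let only the ram press the cap, and leave the things standing round the press where they are.

Things in the scene. Friction and masses are not known exactly. Their poses are not given: they have to be found in the camera images.
- press: The press, fixed to the worktop: grey base plate 355 x 96 x 12 mm lying across in front of the robot, carrying wheel, pawl, lever and ram. Origin: on the wheel's axis at worktop height. Its x axis is the way the ram pushes (to the robot's right, world -y, give or take 0.15 rad), z up; so its +y points away from the robot. The plate spans x -190 to +165, y -50 to +46 mm.
- knob_grip (a point): Grip point of the black bar knob on the ratchet wheel, on its vertical axis, 68 mm above the worktop. The bar is 14 mm thick (y of the point), 46 mm long (x), and stands 50 to 78 mm above the worktop; x and y turn with it. Below: hub 36 mm across (top at 51 mm) and toothed steel wheel 92 mm across (top at 46 mm). Within 90 mm of the axis nothing is higher than the bar.
- ratchet_wheel (a joint): Angle of wheel and knob, rad: 0 = ram home (solid stop), growing clockwise seen from above, at most 2.4. One click each 0.349 rad. Pawl in: it cannot go back past the last click. Turning takes 0.03 N m, 0.03 to 0.05 more up each tooth and 0.11 more while the cap moves; it stays where left. 18 mm of ram per rad: 1 N at the ram is 0.018 N m at the knob.
- ram (a joint): Travel of the steel ram in m along the press's x axis: 0 = home, positive towards the cap. Equals 0.018 x the wheel's angle. Its nose is sprung: it starts to give at about 4 N and sinks in by 1 mm for each 11 N more, up to 4 mm.
- ram_tip (a point): Centre of the sprung nose's round flat end, 18 mm in diameter, 26 mm above the worktop, beside the wheel; at home 54 mm from the wheel's axis along the press's x and 14 mm along its y.
- pawl (a joint): Angle of the sprung steel pawl in rad: about 0 = nose down between two teeth, up to 0.13 as it rides over a tooth, above 0.17 = clear of the teeth (about 0.27 with the lever thrown right over).
- throw_lever (a joint): Angle of the pawl's throw-out lever in rad: 0 = pawl in (as found), 0.6 = thrown right over to its solid stop, pawl held clear of the teeth. It turns about a vertical axis at x = -117, y = -22 mm in the press's frame, clockwise seen from above as it is thrown, and stays where it is left. About 3 N at its peg moves it.
- lever_grip (a point): On the axis of the upright black peg at the free end of the throw-out lever, 55 mm from its pivot, at the left end of the press; peg 12 mm in diameter, 40 to 73 mm above the worktop (this point: 63 mm). As found at x = -170, y = -39 mm in the press's frame; thrown over it has swung 33 mm away from the robot, to x = -170, y = -6 mm. Push or pinch it from above.
- vial_holder: Aluminium cradle fixed on the right-hand part of the base plate, with a clear glass vial 23 mm in diameter lying in it, mouth towards the ram. Origin: centre of the cradle's underside, 12 mm above the worktop; same axes as the press. It stands 110 to 116 mm from the wheel's axis along the press's x, differing from time to time.
- snap_cap (a joint): Travel of the grey snap cap in m: 0 to 0.0015 = only started on the vial's neck (as found), growing as it is pushed on. It is home when its inside meets the vial's rim and it goes solid; the rim is hidden in the cap and lies differently from vial to vial, 0.005 to 0.011. It takes about 6 N to move and stays where it is pushed; well over 8 N shows it is home, and over 25 N endangers the glass.
- cap_face (a point): Centre of the cap's flat outer face, which the ram's tip meets; the cap is 25 mm in diameter and 11 mm long, its axis level, along the press's x, 26 mm above the worktop. As found, 6 to 14 mm in front of the ram's tip.
- hex_keys: Bystander: black block of hex keys, 29 x 60 x 78 mm, standing behind and left of the press; origin at the centre of its underside.
- spare_column: Bystander: steel column with end nuts, 170 mm long, lying right of the press; origin under its middle, y axis along it.
- standard_jar: Bystander: small capped jar, 34 mm in diameter, 64 mm tall, standing right of the press; origin at the centre of its underside.
- green_tape: Bystander: roll of green tape, 64 mm in diameter, 18 mm high, lying right of the press; origin at the centre of its underside.

How it is judged (in metres and radians):
On the way, in this order (a step that is already met when the one before it is completed fails the run):
1. the ram bears on the cap that has gone solid (over 8 N), with the lever still at pawl in (contact force between ram and snap_cap above 8 N and value of joint snap_cap above 0.0045 m and value of joint throw_lever below 0.25 rad), for 0.1 s.
2. the lever is thrown and the pawl clear of the teeth (value of joint throw_lever above 0.45 rad and value of joint pawl above 0.15 rad), for 0.2 s.
At the end, for the whole second after the job is handed in: The cap is on the vial where it went solid (pushed on by more than 4.5 mm) and the ram is back within 2 mm of its home stop, at rest (value of joint snap_cap above 0.0045 m and value of joint ram below 0.002 m and velocity of joint ram below 0.005 m/s); the robot touches nothing.
It fails at once if the ram presses the cap with more than 25 N (contact force between ram and snap_cap above 25 N).
It fails at once if the wheel is forced back against the engaged pawl (more than 45 N between them) (contact force between pawl and ratchet_wheel above 45 N).
It fails at once if the robot itself pushes the cap or the vial's cradle (more than 2 N) (contact force between any of the arm, the fingers and snap_cap above 2 N or contact force between any of the arm, the fingers and vial_holder above 2 N).
It fails at once if a bystander (hex key block, column, jar, tape roll) is shifted more than 15 mm (distance of any of hex_keys, spare_column, standard_jar, green_tape from where it was at the start of the episode above 0.015 m).
It also fails if it takes over 67 s, if anything falls off the work surface, if the arm or the gripper's body presses on something with over 40 N, if the wrist force passes 120 N, or if a joint passes its speed limit or range.

## Robot

A 6-joint arm with a two-finger parallel gripper is mounted at the origin on a cart in front of the work surface, level with it; the furniture and walls round the work are solid. World frame = base frame: x ahead of the robot, y to its left, z up, the work surface at z = 0. Lengths are in m, angles in degrees, forces in N, time in s.
With the tool pointing down it reaches from about 0.3 to 0.75 m from the base axis. Payload 8.5 kg.
Tool frame: the origin (TCP) lies at the very end of the fingers, on their centre line; the grasp point (between the pads) lies 19 mm behind it; z points along the fingers, y is the line along which they close (so a half turn about z gives the same grasp; the last joint's range is limited). The gripper opens to 85 mm and grips with 20 to 120 N. Pads are 22 mm wide; open, the fingers measure 114 mm over their backs; the gripper's body (76 mm by 85 mm) begins 54 mm behind the grasp point. The pads swing forward as they close: fully open they stand 13 mm farther back than shut.
Start: joints at [56.018, 21.807, 74.336, -0, 83.858, -12.336], TCP at [0.203, 0.511, 0.231] pointing down, gripper open.
Joint ranges: [-178.18, 178.18], [-50.72, 133.34], [12.68, 142.11], [-81.47, 261.47], [9.98, 163.14], [-165.26, 165.26]. Speed limits (degrees/s): [136.94, 136.94, 180, 180, 180, 180].

## Interface

Orientations are given as a 3x3 rotation matrix whose columns are the frame's x, y, z axes.
In Python, from rig import env, optics, spotter gives the robot as it stands.
- The arm moves only by the shell command python3 -m crank 'ROWS' [FORCE]. ROWS is JSON, one flat list of numbers, 5 for each row, row after row: the finger opening in cm, from 0 to 8.54, then the shift along the tool's x, y, z in cm, then the turn about the tool's z in rad. A call has exactly 8 rows; each row shifts and turns the commanded pose from where the row before left it, along the tool's axes as they then stand; what a row does not reach is not made up. A row lasts 1/12 s, in which the tool goes at most 41.7 mm and 7.16 degrees, less where a joint would pass 70% of its speed; a pose out of reach is approached as far as the arm can. A call is refused whole if a number of a shift passes 4.17 or a number of a turn 0.125, either way. A call with a gripper value outside its range is refused whole. The fingers move at their own pace and stop on an object; FORCE is the grip in N (left out, the last holds). Time passes only in rows, so rows that do not move let the fingers close, or fill a call up. It gives the time, the measured TCP pose, the force, the opening and the grip force at its end, in the units of the state.
- env.observe(): the state, without advancing time (a new reading comes with each control period).
- optics.get_image(name): name is "scene" or "top"; returns a dict with "color" (400x640x3 uint8, red, green, blue), "intrinsics" (3x3 intrinsics, pixels), "pose" (4x4, takes a point from camera to world coordinates). Camera axes: x right, y up, looking along -z (the intrinsics and any distortion apply to the point x, -y, -z); pixel columns grow to the right and rows downward; lengths in m; the calibration is good to about 2 mm. A picture is of the moment at which its call begins. There is no depth.
- env.close_job(): hands the job in; it is judged then, once.
Trained networks look in a picture, given as the dict that the camera call returned (one of the last four; its "shot" number tells which), for a name from the list of things; names that differ only in an ending like _2 or _b are one class to them, and where a whole thing is asked for, a point or a joint stands for the part that bears it (a point fixed in the world has none). Each returns a list of dicts, best first, with "score" (0 to 1); they miss things now and then, are a little off and sometimes report something else, mostly with a low value. They report only what shows in the picture. A call takes as long as a camera call.
- spotter.look_for(picture, query): "at" ([column, row] as shares, 0 to 1, of the picture: columns of its width, rows of its height, amid what is visible of it).
The state is a dict: "time_s": time; "q": joint angles; "qvel": joint speeds; "joint_efforts": joint torques, N m; "position": TCP position; "tool_rot": TCP orientation; "ft_force": force on the tool from outside, world axes, zero at the start; "wrist_torque": the same for the moment, N m; "grip_width": finger opening in m; "gripper_force": force on a finger pad.
Only numpy, scipy, OpenCV 4.12 (cv2) and the standard library are available. Lean on these libraries where they do the work, as an engineer would, in place of code of your own. Each camera call takes 0.05 s, during which the arm holds its last target. There are 200 camera calls.

## Working session

There is one attempt and no reset: what is moved stays moved. The work goes in short steps, Python scripts to look and compute and a shell command to move; the robot and the scene stay as the last step left them, time stands still between calls to the robot, and variables do not carry over. Pictures are saved under pics/ and viewed, at most 10 in all, crops included, and the job is handed in when it is done.

```bash
ls; mkdir -p pics; cat > h.py <<'E'
import numpy as np, cv2
from rig import env, optics, spotter
def ray(im,at):
    h,w=im['color'].shape[:2]; K=np.array(im['intrinsics']); T=np.array(im['pose'])
    u,v=at[0]*w,at[1]*h
    d=np.array([(u-K[0,2])/K[0,0],-(v-K[1,2])/K[1,1],-1.]); return T[:3,3],T[:3,:3]@d
def onz(im,at,z):
    o,d=ray(im,at); return o+d*(z-o[2])/d[2]
def proj(im,p):
    K=np.array(im['intrinsics']); T=np.array(im['pose']); c=T[:3,:3].T@(np.array(p)-T[:3,3])
    return K[0,0]*c[0]/-c[2]+K[0,2], K[1,1]*-c[1]/-c[2]+K[1,2]
def save(im,n): cv2.imwrite('pics/'+n,im['color'][:,:,::-1])
E
python3 - <<'E'
from h import *
s=env.observe(); print(s)
for n in('top','scene'):
    im=optics.get_image(n); save(im,n+'0.png'); print(n,[k for k in im],np.round(np.array(im['pose']),3).tolist(),np.array(im['intrinsics']).tolist())
    for q,z in(('knob_grip',.068),('lever_grip',.063),('cap_face',.026),('ram_tip',.026),('hex_keys',.04),('vial_holder',.03),('press',.006)):
        for r in spotter.look_for(im,q)[:2]: print(q,round(r['score'],2),np.round(r['at'],3),np.round(onz(im,r['at'],z),4))
E
```

```text
pics
{'time_s': 0.0, 'q': array([ 5.60177768e+01,  2.18415040e+01,  7.43852906e+01, -5.29110623e-04,
        8.38573038e+01, -1.23375266e+01]), 'qvel': array([ 0.07234344, -0.01675145, -0.07516709, -0.0470705 ,  0.04901084,
       -0.09669529]), 'joint_efforts': array([-4.27436435e-04, -4.48450577e+01, -2.31281823e+01, -2.19387434e-04,
        4.83427968e-03, -2.15138738e-05]), 'position': array([0.20272006, 0.51096283, 0.2307038 ]), 'tool_rot': array([[-9.29489271e-01,  3.68848254e-01, -8.12789445e-04],
       [ 3.68849023e-01,  9.29488517e-01, -1.22224386e-03],
       [ 3.04655943e-04, -1.43585915e-03, -9.99998923e-01]]), 'ft_force': array([ 0.06951824, -0.33012796, -0.07094795]), 'wrist_torque': array([-0.01127311,  0.00742313, -0.06564352]), 'gripper_force': 0.0, 'grip_width': 0.0854716479168684}
top ['color', 'intrinsics', 'pose', 'shot'] [[0.002, 0.997, -0.079, 0.456], [-1.0, 0.003, 0.012, -0.054], [0.012, 0.079, 0.997, 1.623], [0.0, 0.0, 0.0, 1.0]] [[514.1586026609017, 0.0, 310.8483389649138], [0.0, 514.1586026609017, 200.56238048554297], [0.0, 0.0, 1.0]]
knob_grip 0.71 [0.386 0.567] [0.4982 0.1208 0.068 ]
knob_grip 0.19 [0.278 0.406] [0.694  0.3333 0.068 ]
hex_keys 0.61 [0.281 0.406] [0.6983 0.3333 0.04  ]
vial_holder 0.81 [0.452 0.561] [ 0.5074 -0.0056  0.03  ]
press 0.6 [0.378 0.558] [0.5109 0.1439 0.006 ]
scene ['color', 'intrinsics', 'pose', 'shot'] [[0.705, 0.487, -0.515, -0.048], [-0.709, 0.49, -0.508, -0.687], [0.005, 0.723, 0.691, 0.897], [0.0, 0.0, 0.0, 1.0]] [[363.46840818968786, 0.0, 318.97998408796695], [0.0, 363.46840818968786, 201.79515316424929], [0.0, 0.0, 1.0]]
knob_grip 0.87 [0.414 0.474] [0.4835 0.0953 0.068 ]
lever_grip 0.59 [0.373 0.422] [0.4899 0.2576 0.063 ]
cap_face 0.39 [0.625 0.756] [ 0.4789 -0.4769  0.026 ]
vial_holder 0.65 [0.457 0.519] [ 0.5137 -0.006   0.03  ]
press 0.67 [0.412 0.485] [0.5028 0.1381 0.006 ]
```

```bash
python3 - <<'E'
import cv2
a=cv2.imread('pics/top0.png')[150:300,150:350]; b=cv2.imread('pics/scene0.png')[120:270,200:400]
cv2.imwrite('pics/c0.png',cv2.resize(a,None,fx=4,fy=4,interpolation=cv2.INTER_CUBIC)); cv2.imwrite('pics/c1.png',cv2.resize(b,None,fx=4,fy=4,interpolation=cv2.INTER_CUBIC))
E
```

```text
(no output)
```

View pics/c0.png

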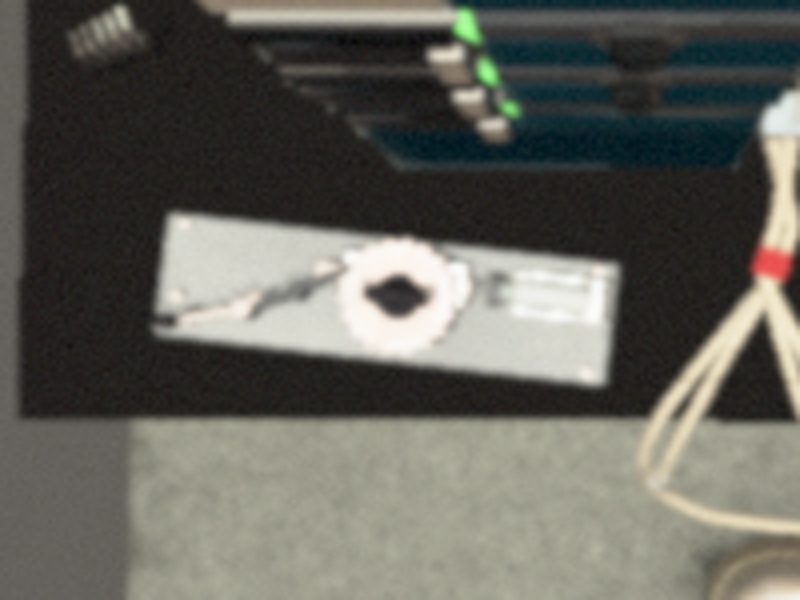

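View pics/c1.png

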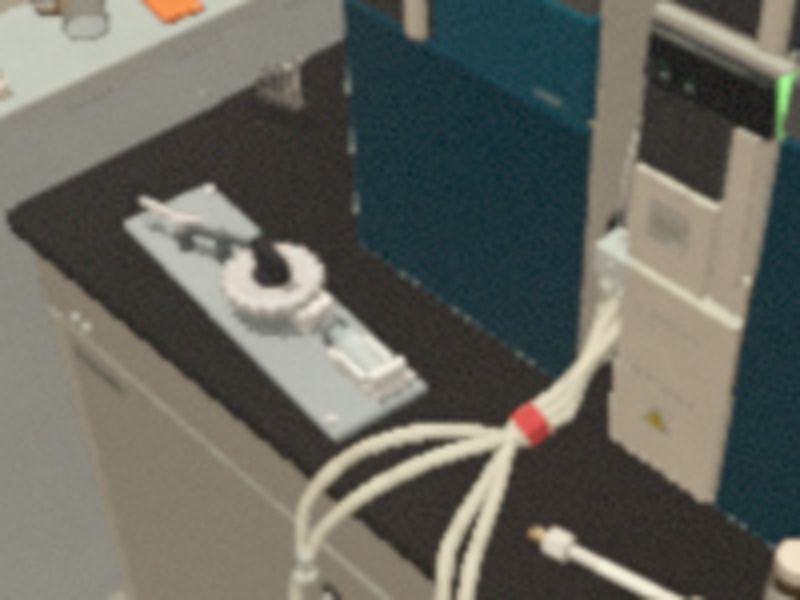

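```bash
cat > m.py <<'E'
from h import *
t=optics.get_image('top'); s=optics.get_image('scene')
c=[(170,212),(620,263),(606,385),(155,335)]
P=[onz(t,((x/4+150)/640,(y/4+150)/400),.012) for x,y in c]; print('top corners',np.round(P,4).tolist())
cs=[(212,187),(425,385),(335,437),(125,222)]
S=[onz(s,((x/4+200)/640,(y/4+120)/400),.012) for x,y in cs]; print('scene corners',np.round(S,4).tolist())
for Q in (P,S):
    Q=np.array(Q)
    ex=(Q[1]-Q[0])+(Q[2]-Q[3]); ex/=np.linalg.norm(ex); ey=np.array([-ex[1],ex[0],0])
    o=Q.mean(0)+ex*.0125+ey*.002; o[2]=0
    print('yaw',np.arctan2(ex[1],ex[0]),'origin',o,'lens',np.linalg.norm(Q[1]-Q[0]),np.linalg.norm(Q[3]-Q[0]))
    for n,v in(('knob',(0,0)),('lever',(-.170,-.039)),('thrown',(-.170,-.006)),('cap0',(.064,.014))): print(n,np.round(o+ex*v[0]+ey*v[1],4))
print('knob top',onz(t,(249.5/640,223.5/400),.078),'scene',onz(s,(267/640,185.5/400),.068))
E
python3 m.py
```

```text
top corners [[0.5742, 0.2982, 0.012], [0.5352, -0.0544, 0.012], [0.4399, -0.0438, 0.012], [0.478, 0.3079, 0.012]]
scene corners [[0.5696, 0.2859, 0.012], [0.5313, -0.0559, 0.012], [0.4385, -0.0468, 0.012], [0.4778, 0.3013, 0.012]]
yaw -1.679874998891805 origin [0.50745333 0.11432897 0.        ] lens 0.35473412503668633 0.09666814501860274
knob [0.5075 0.1143 0.    ]
lever [0.4872 0.2876 0.    ]
thrown [0.52  0.284 0.   ]
cap0 [0.5144 0.0492 0.    ]
yaw -1.6828357989393121 origin [0.50489121 0.1084654  0.        ] lens 0.34397970368787767 0.09302890865748854
knob [0.5049 0.1085 0.    ]
lever [ 0.4851  0.2818 -0.    ]
thrown [ 0.5179  0.2781 -0.    ]
cap0 [0.5116 0.0433 0.    ]
knob top [0.5082129  0.11201013 0.078     ] scene [0.50052743 0.10691868 0.068     ]
```

```bash
python3 - <<'E'
from h import *
im=optics.get_image('top'); s=np.mean([optics.get_image('top')['color'].astype(float).mean(2) for _ in range(6)],0)
g=s[211:237,237:263]; print(g[3:-3,3:-3].astype(int))
w=np.clip(110-g,0,None); yy,xx=np.mgrid[211:237,237:263]; r=np.hypot(xx-249.5,yy-223.5)<9; w=w*r
mx,my=(w*xx).sum()/w.sum(),(w*yy).sum()/w.sum()
C=np.cov(np.c_[xx.ravel(),yy.ravel()].T,aweights=w.ravel()); e,v=np.linalg.eigh(C); print(mx,my,e,v[:,1])
a=onz(im,((mx+.5)/640,(my+.5)/400),.07);b=onz(im,((mx+.5+5*v[0,1])/640,(my+.5+5*v[1,1])/400),.07); print(a,np.arctan2(*(b-a)[[1,0]]))
save(im,'top1.png'); cv2.imwrite('pics/k.png',cv2.resize(s[200:248,220:290],None,fx=10,fy=10,interpolation=cv2.INTER_CUBIC))
E
```

```text
[[245 246 247 247 246 245 245 245 246 245 245 245 244 245 246 246 246 243
  236 224]
 [245 246 246 247 245 245 245 245 245 245 244 244 244 245 245 246 246 247
  246 240]
 [245 245 245 245 245 245 245 244 244 243 243 243 243 245 245 245 246 246
  247 243]
 [244 244 244 245 244 244 242 238 233 231 231 233 238 243 245 245 245 245
  246 245]
 [243 242 242 242 240 236 227 206 182 173 173 189 219 236 243 244 245 245
  245 245]
 [239 234 232 231 223 204 171 137 108  95  99 121 168 214 235 241 243 244
  245 246]
 [232 213 200 195 175 138  99  73  54  50  53  70 111 161 205 226 234 237
  239 245]
 [218 174 140 130 111  82  56  45  39  38  41  45  64 100 141 174 198 211
  224 239]
 [204 142  93  76  67  58  50  48  47  46  45  42  47  58  84 116 151 178
  206 234]
 [200 136  85  64  58  60  57  56  55  54  54  51  51  50  57  81 122 163
  200 232]
 [215 167 118  86  69  60  58  57  57  57  58  58  57  56  57  72 116 165
  207 235]
 [234 215 181 140 100  68  56  53  55  53  57  58  57  63  72  92 137 189
  226 240]
 [242 238 228 201 150 102  68  56  55  54  53  55  63  90 125 153 186 220
  238 
[... 160 characters left out ...]
244
  246 248]
 [245 245 244 244 240 231 212 186 169 162 165 182 209 228 238 242 243 245
  247 249]
 [246 245 245 244 243 241 236 232 227 226 225 230 236 240 242 243 244 245
  247 247]
 [247 246 245 244 243 243 242 241 241 240 240 240 242 243 243 243 243 245
  245 244]
 [247 246 245 244 243 243 243 243 242 242 241 242 242 243 243 243 244 245
  244 241]
 [245 246 246 245 244 243 243 243 243 242 242 243 244 244 244 244 245 243
  239 232]]
248.95550653985023 223.39104230180249 [4.04545045 8.84298302] [-0.9956409  -0.09326947]
[0.50730542 0.11298824 0.07      ] 1.4799384979528392[ WARN:0@2.631] global loadsave.cpp:1063 imwrite_ Unsupported depth image for selected encoder is fallbacked to CV_8U.
```

View pics/k.png

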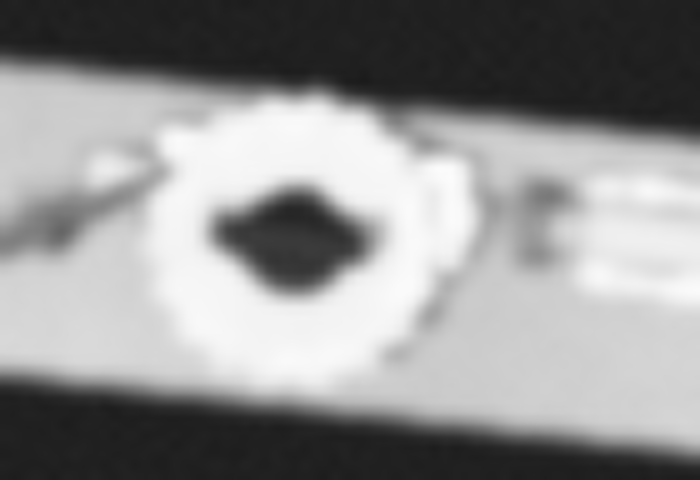

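```bash
python3 -m crank '[5,-1.5,-0.9,0.3,0, 5,-3.4,-2.04,0.6,0, 5,-3.4,-2.04,0.6,0, 5,-3.4,-2.04,0.6,0, 5,-3.4,-2.04,0.6,0, 5,-3.4,-2.04,0.6,0, 5,-3.4,-2.04,0.6,0, 5,-3.4,-2.04,0.6,0]' 40 && python3 -m crank '[5,-3.4,-2.04,0.6,0, 5,-3.4,-2.04,0.6,0, 5,-3.4,-2.04,0.6,0, 5,-3.4,-2.04,0.6,0.1, 5,-3.4,-2.04,0.6,0.1, 5,0,0,0.4,0.12, 5,0,0,0,0.12, 5,0,0,0,0.12]'; cat > g.py <<'E'
# remaining correction to a target (x,y,z, tool-y angle) in tool axes
import sys; from h import *
s=env.observe(); R=s['tool_rot']; p=s['position']
def to(x,y,z,a):
    d=R.T@(np.array([x,y,z])-p)*100; ang=np.arctan2(R[1,1],R[0,1]); t=(ang-a+np.pi)%(2*np.pi)-np.pi
    print('shift cm',d.round(2),'turn',round(t,3),'| y ang',round(ang,3),'pos',p.round(4),'q',s['q'].round(1),'F',s['ft_force'].round(2),'T',s['wrist_torque'].round(3),'w',round(s['grip_width'],4),'gf',round(float(s['gripper_force']),1),'t',s['time_s'])
to(*map(float,sys.argv[1:]))
E
python3 g.py .5073 .113 .1 -0.10
```

```text
time_s: 1.92
position: [0.3829, 0.2751, 0.1863]
tool_rot: [[-0.93, 0.369, 0.001], [0.369, 0.93, 0.0], [-0.0, 0.0, -1.0]]
ft_force: [0.5, 0.9, -0.2]
grip_width: 0.0503
gripper_force: 0.0
time_s: 2.58
position: [0.4994, 0.1162, 0.1519]
tool_rot: [[-0.585, 0.811, -0.001], [0.811, 0.585, 0.0], [0.0, -0.001, -1.0]]
ft_force: [0.4, 0.8, -0.0]
grip_width: 0.0498
gripper_force: 0.0
shift cm [-0.72  0.46  5.19] turn 0.725 | y ang 0.625 pos [0.4994 0.1162 0.1519] q [ -0.2  22.5  87.6   0.   70.  -36. ] F [ 0.42  0.83 -0.05] T [-0.001 -0.001 -0.038] w 0.0498 gf 0.0 t 2.5833
```

```bash
python3 -m crank '[5,0,0,0,0.12, 5,0,0,0,0.12, 5,0,0,0,0.12, 5,0,0,0,0.12, 5,0,0,0,0.12, 5,0,0,0,0.04, 5,0,0,0,0, 5,0,0,0,0]' >/dev/null;  python3 g.py .5073 .113 .1 -0.10
```

```text
shift cm [-0.4   0.81  5.24] turn 0.095 | y ang -0.005 pos [0.4992 0.117  0.1524] q [-0.1 22.4 87.6 -0.  70.   0.3] F [0.52 0.65 0.46] T [ 0.005 -0.028 -0.02 ] w 0.0502 gf 0.0 t 3.25
```

```bash
python3 -m crank '[5,-0.2,0.4,1.7,0.05, 5,-0.2,0.41,1.7,0.045, 5,0,0,1.4,0, 5,0,0,0.4,0, 5,0,0,0,0, 5,0,0,0,0, 5,0,0,0,0, 5,0,0,0,0]' >/dev/null;  python3 g.py .5073 .113 .054 -0.10; python3 - <<'E'
from h import *
s=optics.get_image('scene'); save(s,'s2.png')
cv2.imwrite('pics/s2c.png',cv2.resize(s['color'][130:240,200:340,::-1],None,fx=5,fy=5,interpolation=cv2.INTER_CUBIC))
E
```

```text
shift cm [ 0.02 -0.03  4.72] turn -0.002 | y ang -0.102 pos [0.5075 0.1128 0.1012] q [-0.5 26.6 90.5 -0.  62.8  5.3] F [0.37 0.06 0.43] T [ 0.003 -0.069 -0.04 ] w 0.0498 gf 0.0 t 3.9167
```

View pics/s2c.png

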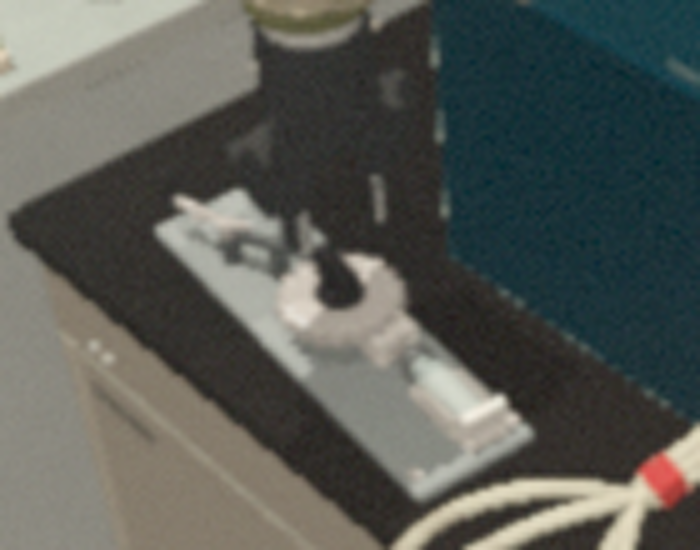

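```bash
python3 -m crank '[5,0,0,1,0, 5,0,0,1,0, 5,0,0,1,0, 5,0,0,0.8,0, 5,0,0,0.7,0, 5,0,0,0.2,0, 5,0,0,0,0, 5,0,0,0,0]' 20 >/dev/null;  python3 g.py .5073 .113 .054 -0.10
```

```text
shift cm [ 0.02 -0.   -0.04] turn -0.002 | y ang -0.102 pos [0.5073 0.1128 0.0536] q [-0.5 30.5 93.5  0.  56.   5.3] F [-0.26  0.01  0.06] T [-0.028 -0.013  0.042] w 0.0501 gf 0.0 t 4.6333
```

```bash
python3 -m crank '[3,0,0,0,0, 3,0,0,0,0, 2,0,0,0,0, 2,0,0,0,0, 1.2,0,0,0,0, 1.2,0,0,0,0, 1.2,0,0,0,0, 1.2,0,0,0,0]' 20 >/dev/null;  python3 g.py .5073 .113 .054 -0.10
```

```text
shift cm [ 0.02  0.14 -0.05] turn -0.002 | y ang -0.102 pos [0.5059 0.1129 0.0535] q [-0.5 30.5 93.6  0.  56.1  5.3] F [-5.33 -0.47  5.69] T [ 0.02   0.915 -0.234] w 0.014 gf 20.9 t 5.3
```

```bash
python3 -m crank '[1.2,0,-0.07,0,0, 1.2,0,-0.07,0,0, 1.2,0,0,-0.1,0, 1.2,0,0,0,0, 1.2,0,0,0,0, 1.2,0,0,0,0, 1.2,0,0,0,0, 1.2,0,0,0,0]' 30 >/dev/null;  python3 g.py .5073 .113 .054 -0.10
```

```text
shift cm [ 0.03  0.15 -0.03] turn -0.002 | y ang -0.102 pos [0.5058 0.1129 0.0537] q [-0.5 30.4 93.7  0.  55.9  5.3] F [  5.18   0.53 -14.87] T [ 0.083 -0.826 -0.281] w 0.0132 gf 29.9 t 5.9667
```

```bash
python3 -m crank '[1.2,0,0.07,0.07,0, 1.2,0,0,0,0, 1.2,0,0,0,0, 1.2,0,0,0,0, 1.2,0,0,0,0, 1.2,0,0,0,0, 1.2,0,0,0,0, 1.2,0,0,0,0]' 30 >/dev/null;  python3 g.py .5073 .113 .054 -0.10;  python3 g.py .5073 .113 .054 -0.10
```

```text
shift cm [ 0.02  0.14 -0.04] turn -0.002 | y ang -0.102 pos [0.5059 0.1129 0.0536] q [-0.5 30.5 93.6  0.  56.   5.3] F [-4.15  0.91 -4.17] T [ 0.138  0.669 -0.292] w 0.0133 gf 31.6 t 6.6333
shift cm [ 0.02  0.14 -0.04] turn -0.002 | y ang -0.102 pos [0.5059 0.1129 0.0536] q [-0.5 30.5 93.6  0.  56.   5.3] F [-4.15  0.91 -4.17] T [ 0.138  0.669 -0.292] w 0.0133 gf 31.6 t 6.6333
```

```bash
python3 -m crank '[1.2,0,-0.03,0,0.03, 1.2,0,0,0,0.03, 1.2,0,0,0,0.03, 1.2,0,0,0,0.03, 1.2,0,0,0,0.03, 1.2,0,0,0,0.03, 1.2,0,0,0,0, 1.2,0,0,0,0]' 30 >/dev/null;  python3 g.py .5059 .113 .054 -0.10; python3 -m crank '[1.2,0,0,0,0.03, 1.2,0,0,0,0.03, 1.2,0,0,0,0.03, 1.2,0,0,0,0.03, 1.2,0,0,0,0.03, 1.2,0,0,0,0.03, 1.2,0,0,0,0, 1.2,0,0,0,0]' 30 >/dev/null;  python3 g.py .5059 .113 .054 -0.10
```

```text
shift cm [ 0.02  0.06 -0.04] turn -0.181 | y ang -0.281 pos [0.5052 0.113  0.0536] q [-0.5 30.4 93.7 -0.  56.  15.6] F [-6.58  1.37 -2.64] T [ 0.189  0.976 -0.043] w 0.0132 gf 31.5 t 7.3
shift cm [ 0.04  0.13 -0.04] turn -0.361 | y ang -0.461 pos [0.5046 0.1132 0.0536] q [-0.5 30.4 93.7  0.  56.  25.9] F [-9.24  2.98  0.08] T [ 0.407  1.289 -0.032] w 0.0136 gf 31.8 t 7.9667
```

```bash
python3 -m crank '[1.2,-0.02,-0.08,0,0, 1.2,-0.02,-0.08,0,0, 1.2,0,0,0,0, 1.2,0,0,0,0, 1.2,0,0,0,0.02, 1.2,0,0,0,0.02, 1.2,0,0,0,0, 1.2,0,0,0,0]' 30 >/dev/null;  python3 g.py .5059 .113 .054 -0.10
```

```text
shift cm [ 0.04  0.15 -0.04] turn -0.402 | y ang -0.502 pos [0.5044 0.1133 0.0536] q [-0.5 30.3 93.9  0.  55.8 28.3] F [-1.94  3.48 -4.75] T [ 0.475  0.52  -0.044] w 0.0135 gf 31.2 t 8.6333
```

```bash
for i in 1; do python3 -m crank '[1.2,0,-0.02,0,0.02, 1.2,0,0,0,0.02, 1.2,0,0,0,0.02, 1.2,0,0,0,0, 1.2,0,0,0,0, 1.2,0,0,0,0, 1.2,0,0,0,0, 1.2,0,0,0,0]'>/dev/null;  python3 g.py .5059 .113 .054 -0.10; done;  python3 -m crank '[1.2,0,0,0,0.02, 1.2,0,0,0,0.02, 1.2,0,0,0,0.02, 1.2,0,0,0,0, 1.2,0,0,0,0, 1.2,0,0,0,0, 1.2,0,0,0,0, 1.2,0,0,0,0]'>/dev/null;  python3 g.py .5059 .113 .054 -0.10
```

```text
shift cm [ 0.05  0.17 -0.04] turn -0.463 | y ang -0.563 pos [0.5042 0.1134 0.0536] q [-0.5 30.3 93.9  0.  55.8 31.8] F [-4.13  4.1  -3.95] T [0.601 0.651 0.022] w 0.013 gf 31.2 t 9.3
shift cm [ 0.06  0.19 -0.04] turn -0.523 | y ang -0.623 pos [0.504  0.1136 0.0536] q [-0.5 30.3 93.9  0.  55.8 35.2] F [-3.86  4.33 -4.01] T [0.662 0.669 0.02 ] w 0.0132 gf 31.3 t 9.9667
```

```bash
python3 -m crank '[1.2,0.02,-0.03,0,0.02, 1.2,0,0,0,0.02, 1.2,0,0,0,0.02, 1.2,0,0,0,0, 1.2,0,0,0,0, 1.2,0,0,0,0, 1.2,0,0,0,0, 1.2,0,0,0,0]'>/dev/null;  python3 g.py .5059 .113 .054 -0.10;  python3 -m crank '[1.2,0,0,0,0.02, 1.2,0,0,0,0.02, 1.2,0,0,0,0.02, 1.2,0,0,0,0, 1.2,0,0,0,0, 1.2,0,0,0,0, 1.2,0,0,0,0, 1.2,0,0,0,0]'>/dev/null;  python3 g.py .5059 .113 .054 -0.10
```

```text
shift cm [ 0.07  0.21 -0.04] turn -0.583 | y ang -0.683 pos [0.5038 0.1137 0.0536] q [-0.4 30.3 93.9  0.  55.8 38.7] F [-4.34  2.87 -2.93] T [ 0.431  0.797 -0.034] w 0.0136 gf 31.3 t 10.6333
shift cm [ 0.09  0.23 -0.04] turn -0.643 | y ang -0.743 pos [0.5036 0.1139 0.0536] q [-0.4 30.3 93.9  0.  55.8 42.2] F [-4.84  3.66 -2.47] T [ 0.612  0.872 -0.047] w 0.0131 gf 31.4 t 11.3
```

```bash
sed -i "s/'gf',/'E6',round(float(s['joint_efforts'][5]),3),'gf',/" g.py; python3 -m crank '[1.2,0.0,-0.03,0,0.02, 1.2,0,0,0,0.02, 1.2,0,0,0,0.02, 1.2,0,0,0,0, 1.2,0,0,0,0, 1.2,0,0,0,0, 1.2,0,0,0,0, 1.2,0,0,0,0]'>/dev/null;  python3 g.py .5059 .113 .054 -0.10;  python3 -m crank '[1.2,0,0,0,0.02, 1.2,0,0,0,0.02, 1.2,0,0,0,0.02, 1.2,0,0,0,0, 1.2,0,0,0,0, 1.2,0,0,0,0, 1.2,0,0,0,0, 1.2,0,0,0,0]'>/dev/null;  python3 g.py .5059 .113 .054 -0.10
```

```text
shift cm [ 0.1   0.24 -0.04] turn -0.703 | y ang -0.803 pos [0.5035 0.114  0.0536] q [-0.4 30.3 94.   0.  55.8 45.6] F [-5.05  3.78 -3.01] T [0.614 0.822 0.153] w 0.0131 E6 0.096 gf 31.4 t 11.9667
shift cm [ 0.12  0.26 -0.04] turn -0.763 | y ang -0.863 pos [0.5033 0.1142 0.0536] q [-0.4 30.3 94.   0.  55.8 49.1] F [-6.59  5.06 -2.4 ] T [0.808 0.993 0.118] w 0.0131 E6 0.108 gf 31.5 t 12.6333
```

```bash
python3 -m crank '[1.2,0,-0.06,0,0.02, 1.2,0,-0.03,0,0.02, 1.2,0,0,0,0, 1.2,0,0,0,0, 1.2,0,0,0,0, 1.2,0,0,0,0, 1.2,0,0,0,0, 1.2,0,0,0,0]'>/dev/null;  python3 g.py .5059 .113 .054 -0.10;  python3 -m crank '[1.2,0,0,0,0.02, 1.2,0,0,0,0.02, 1.2,0,0,0,0, 1.2,0,0,0,0, 1.2,0,0,0,0, 1.2,0,0,0,0, 1.2,0,0,0,0, 1.2,0,0,0,0]'>/dev/null;  python3 g.py .5059 .113 .054 -0.10
```

```text
shift cm [ 0.12  0.27 -0.04] turn -0.802 | y ang -0.902 pos [0.5033 0.1144 0.0536] q [-0.4 30.3 94.  -0.  55.7 51.4] F [-5.4   0.67 -3.25] T [0.078 0.865 0.109] w 0.0134 E6 0.082 gf 31.3 t 13.3
shift cm [ 0.14  0.28 -0.04] turn -0.842 | y ang -0.942 pos [0.5031 0.1145 0.0536] q [-0.3 30.3 94.  -0.  55.7 53.6] F [-4.87  1.21 -3.52] T [0.232 0.933 0.063] w 0.0133 E6 0.101 gf 31.4 t 13.9667
```

```bash
python3 -m crank '[1.2,0,-0.02,0,0.02, 1.2,0,0,0,0.02, 1.2,0,0,0,0, 1.2,0,0,0,0, 1.2,0,0,0,0, 1.2,0,0,0,0, 1.2,0,0,0,0, 1.2,0,0,0,0]'>/dev/null;  python3 g.py .5059 .113 .054 -0.10
```

```text
shift cm [ 0.15  0.29 -0.04] turn -0.882 | y ang -0.982 pos [0.503  0.1146 0.0536] q [-0.3 30.3 94.  -0.  55.7 55.9] F [-6.06  0.68 -1.61] T [0.23  0.897 0.122] w 0.0135 E6 0.1 gf 31.4 t 14.6333
```

```bash
python3 -m crank '[1.2,0,-0.02,0,0.02, 1.2,0,0,0,0.02, 1.2,0,0,0,0, 1.2,0,0,0,0, 1.2,0,0,0,0, 1.2,0,0,0,0, 1.2,0,0,0,0, 1.2,0,0,0,0]'>/dev/null;  python3 g.py .5059 .113 .054 -0.10
```

```text
shift cm [ 0.16  0.3  -0.04] turn -0.922 | y ang -1.022 pos [0.503  0.1147 0.0536] q [-0.3 30.3 94.  -0.  55.7 58.3] F [-4.53  0.97 -3.04] T [0.139 0.83  0.099] w 0.0132 E6 0.101 gf 31.4 t 15.3
```

```bash
python3 -m crank '[1.2,0,0,0,0.02, 1.2,0,0,0,0.01, 1.2,0,0,0,0, 1.2,0,0,0,0, 1.2,0,0,0,0, 1.2,0,0,0,0, 1.2,0,0,0,0, 1.2,0,0,0,0]'>/dev/null;  python3 g.py .5059 .113 .054 -0.10
```

```text
shift cm [ 0.17  0.31 -0.04] turn -0.952 | y ang -1.052 pos [0.5029 0.1149 0.0536] q [-0.3 30.3 94.   0.  55.7 60. ] F [-4.53  2.2  -2.71] T [0.303 0.903 0.107] w 0.0136 E6 0.133 gf 31.4 t 15.9667
```

```bash
python3 -m crank '[1.2,0,0,0,0.02, 1.2,0,0,0,0.01, 1.2,0,0,0,0, 1.2,0,0,0,0, 1.2,0,0,0,0, 1.2,0,0,0,0, 1.2,0,0,0,0, 1.2,0,0,0,0]'>/dev/null;  python3 g.py .5059 .113 .054 -0.10
```

```text
shift cm [ 0.18  0.32 -0.04] turn -0.982 | y ang -1.082 pos [0.5028 0.1149 0.0536] q [-0.3 30.3 94.   0.  55.7 61.7] F [-5.81  1.49 -2.8 ] T [0.389 0.883 0.125] w 0.0136 E6 0.14 gf 31.4 t 16.6333
```

```bash
python3 -m crank '[1.2,0,0,0,0.02, 1.2,0,0,0,0.01, 1.2,0,0,0,0, 1.2,0,0,0,0, 1.2,0,0,0,0, 1.2,0,0,0,0, 1.2,0,0,0,0, 1.2,0,0,0,0]'>/dev/null;  python3 g.py .5059 .113 .054 -0.10
```

```text
shift cm [ 0.19  0.32 -0.04] turn -1.012 | y ang -1.112 pos [0.5028 0.1151 0.0536] q [-0.3 30.3 94.   0.  55.7 63.4] F [-5.68  2.11 -2.38] T [0.487 0.893 0.124] w 0.0134 E6 0.112 gf 31.4 t 17.3
```

```bash
python3 -m crank '[1.2,0,-0.03,0,0.02, 1.2,0,0,0,0.01, 1.2,0,0,0,0, 1.2,0,0,0,0, 1.2,0,0,0,0, 1.2,0,0,0,0, 1.2,0,0,0,0, 1.2,0,0,0,0]'>/dev/null;  python3 g.py .5059 .113 .054 -0.10
```

```text
shift cm [ 0.2   0.33 -0.04] turn -1.042 | y ang -1.142 pos [0.5027 0.1152 0.0536] q [-0.3 30.3 94.1  0.  55.7 65.2] F [-5.51  2.05 -2.96] T [0.241 0.835 0.058] w 0.0132 E6 0.048 gf 31.4 t 17.9667
```

```bash
python3 -m crank '[1.2,0,0,0,0.02, 1.2,0,0,0,0.01, 1.2,0,0,0,0, 1.2,0,0,0,0, 1.2,0,0,0,0, 1.2,0,0,0,0, 1.2,0,0,0,0, 1.2,0,0,0,0]'>/dev/null;  python3 g.py .5059 .113 .054 -0.10
```

```text
shift cm [ 0.21  0.34 -0.04] turn -1.072 | y ang -1.172 pos [0.5027 0.1153 0.0536] q [-0.3 30.3 94.1  0.  55.7 66.9] F [-5.58  1.98 -2.67] T [0.414 0.91  0.137] w 0.0131 E6 0.114 gf 31.4 t 18.6333
```

```bash
python3 -m crank '[1.2,0,0,0,0.02, 1.2,0,0,0,0.01, 1.2,0,0,0,0, 1.2,0,0,0,0, 1.2,0,0,0,0, 1.2,0,0,0,0, 1.2,0,0,0,0, 1.2,0,0,0,0]'>/dev/null;  python3 g.py .5059 .113 .054 -0.10
```

```text
shift cm [ 0.22  0.34 -0.04] turn -1.102 | y ang -1.202 pos [0.5026 0.1154 0.0536] q [-0.3 30.3 94.1  0.  55.7 68.6] F [-5.37  2.94 -1.7 ] T [0.49  0.912 0.113] w 0.0138 E6 0.117 gf 31.4 t 19.3
```

```bash
python3 -m crank '[1.2,0,0,0,0.02, 1.2,0,0,0,0.01, 1.2,0,0,0,0, 1.2,0,0,0,0, 1.2,0,0,0,0, 1.2,0,0,0,0, 1.2,0,0,0,0, 1.2,0,0,0,0]'>/dev/null;  python3 g.py .5059 .113 .054 -0.10
```

```text
shift cm [ 0.23  0.34 -0.04] turn -1.132 | y ang -1.232 pos [0.5026 0.1155 0.0536] q [-0.2 30.3 94.1  0.  55.7 70.3] F [-5.07  4.96 -3.58] T [0.546 0.897 0.122] w 0.0138 E6 0.121 gf 31.4 t 19.9667
```

```bash
python3 -m crank '[1.2,0,-0.03,0,0.02, 1.2,0,0,0,0.01, 1.2,0,0,0,0, 1.2,0,0,0,0, 1.2,0,0,0,0, 1.2,0,0,0,0, 1.2,0,0,0,0, 1.2,0,0,0,0]'>/dev/null;  python3 g.py .5059 .113 .054 -0.10
```

```text
shift cm [ 0.24  0.35 -0.04] turn -1.162 | y ang -1.262 pos [0.5026 0.1156 0.0536] q [-0.2 30.3 94.1  0.  55.7 72.1] F [-5.53  2.61 -1.84] T [0.464 0.923 0.132] w 0.0133 E6 0.121 gf 31.4 t 20.6333
```

```bash
python3 -m crank '[1.2,0,0,0,0.02, 1.2,0,0,0,0.01, 1.2,0,0,0,0, 1.2,0,0,0,0, 1.2,0,0,0,0, 1.2,0,0,0,0, 1.2,0,0,0,0, 1.2,0,0,0,0]'>/dev/null;  python3 g.py .5059 .113 .054 -0.10
```

```text
shift cm [ 0.25  0.35 -0.04] turn -1.192 | y ang -1.292 pos [0.5025 0.1157 0.0536] q [-0.2 30.3 94.1  0.  55.7 73.8] F [-5.44  3.63 -2.49] T [0.538 0.885 0.144] w 0.0135 E6 0.125 gf 31.4 t 21.3
```

```bash
python3 -m crank '[1.2,0,0,0,0.02, 1.2,0,0,0,0.01, 1.2,0,0,0,0, 1.2,0,0,0,0, 1.2,0,0,0,0, 1.2,0,0,0,0, 1.2,0,0,0,0, 1.2,0,0,0,0]'>/dev/null;  python3 g.py .5059 .113 .054 -0.10
```

```text
shift cm [ 0.26  0.36 -0.04] turn -1.222 | y ang -1.322 pos [0.5025 0.1158 0.0536] q [-0.2 30.3 94.1  0.  55.7 75.5] F [-5.95  3.57 -2.18] T [0.652 0.926 0.106] w 0.0135 E6 0.152 gf 31.4 t 21.9667
```

```bash
python3 -m crank '[1.2,0,0,0,0.02, 1.2,0,0,0,0.01, 1.2,0,0,0,0, 1.2,0,0,0,0, 1.2,0,0,0,0, 1.2,0,0,0,0, 1.2,0,0,0,0, 1.2,0,0,0,0]'>/dev/null;  python3 g.py .5059 .113 .054 -0.10
```

```text
shift cm [ 0.27  0.36 -0.04] turn -1.252 | y ang -1.352 pos [0.5025 0.1159 0.0536] q [-0.2 30.3 94.1  0.1 55.7 77.2] F [-6.25  4.85 -3.47] T [0.766 0.916 0.29 ] w 0.0137 E6 0.251 gf 31.4 t 22.6333
```

```bash
python3 -m crank '[1.2,0,0,0,0.01, 1.2,0,0,0,0, 1.2,0,0,0,0, 1.2,0,0,0,0, 1.2,0,0,0,0, 1.2,0,0,0,0, 1.2,0,0,0,0, 1.2,0,0,0,0]'>/dev/null;  python3 g.py .5059 .113 .054 -0.10
```

```text
shift cm [ 0.27  0.36 -0.04] turn -1.262 | y ang -1.362 pos [0.5025 0.1159 0.0536] q [-0.2 30.3 94.1  0.1 55.7 77.8] F [-6.39  5.5  -2.54] T [0.84  0.964 0.245] w 0.0136 E6 0.291 gf 31.5 t 23.3
```

```bash
python3 -m crank '[4,0,0,0,0, 4,0,0,0,0, 4,0,0,0,0, 4,0,0,-0.6,0, 4,0,0,-1.2,0, 4,0,0,-1.5,0, 4,0,0,-1.5,0, 4,0,0,-1.2,0]'>/dev/null;  python3 g.py .451 .2925 .05 -1.68; python3 -m crank '[2,0,-1.5,0,0, 0,-0.3,-3.5,0,0, 0,-0.3,-3.5,0,0, 0,-0.3,-3.5,0,0, 0,-0.3,-3.5,0,0, 0,-0.3,-2.0,0,0.1, 0,0,0,0,0.11, 0,0,0,0,0.11]'>/dev/null;  python3 g.py .451 .2925 .05 -1.68; python3 - <<'E'
from h import *
t=optics.get_image('top'); save(t,'t3.png'); s=optics.get_image('scene')
for im in(t,s):
  for r in spotter.look_for(im,'lever_grip')[:2]: print(r['score'],onz(im,r['at'],.063))
print('expected px of peg top',proj(t,(.484,.289,.073)),proj(s,(.484,.289,.073)))
a=cv2.resize(t['color'][185:265,160:260,::-1],None,fx=4,fy=4,interpolation=cv2.INTER_CUBIC);b=cv2.resize(s['color'][130:210,200:300,::-1],None,fx=4,fy=4,interpolation=cv2.INTER_CUBIC)
cv2.imwrite('pics/l.png',np.hstack([a,b]))
E
```

```text
shift cm [ -1.5  -18.43   6.53] turn 0.318 | y ang -1.362 pos [0.5037 0.1153 0.1154] q [-0.3 25.3 90.  -0.  64.6 77.8] F [-0.12 -0.13 -0.06] T [-0.014  0.013  0.012] w 0.0398 E6 -0.0 gf 0.0 t 23.9667
shift cm [-0.18 -0.75  6.44] turn -0.005 | y ang -1.685 pos [0.4519 0.2848 0.1144] q [ 19.5  26.9  87.3  -0.   65.8 116.1] F [-0.04 -0.93 -0.34] T [0.04  0.009 0.   ] w 0.0003 E6 -1.701 gf 0.0 t 24.6333
0.16 [0.50798112 0.14272224 0.063     ]
0.64 [0.47343477 0.24668671 0.063     ]
expected px of peg top (np.float64(190.53633054298462), np.float64(231.4765589928089)) (np.float64(231.9242641740039), np.float64(163.45512118726293))
```

View pics/l.png

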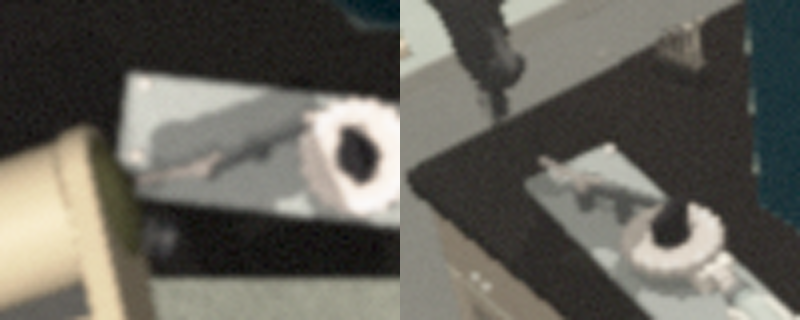

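```bash
python3 -m crank '[0,-0.3,-0.5,0.5,0, 0,0,0,1.2,0, 0,0,0,1.5,0, 0,0,0,1.5,0, 0,0,0,1.2,0, 0,0,0,0.5,0, 0,0,0,0,0, 0,0,0,0,0]'>/dev/null;  python3 g.py .451 .29 .05 -1.68; python3 -m crank '[0,0.4,0,0,0, 0,0.4,0,0,0, 0,0.4,0,0,0, 0,0.4,0,0,0, 0,0.4,0,0,0, 0,0.4,0,0,0, 0,0,0,0,0, 0,0,0,0,0]'>/dev/null;  python3 g.py .451 .2925 .05 -1.68
```

```text
shift cm [ 0.11 -0.12 -0.02] turn -0.001 | y ang -1.681 pos [0.4497 0.2889 0.0498] q [ 20.   32.   91.3   0.   56.8 116.4] F [-0.7  -0.99 -0.44] T [-0.007  0.003  0.009] w 0.0 E6 -0.011 gf 0.0 t 25.5
shift cm [-2.33 -0.39 -0.04] turn -0.002 | y ang -1.682 pos [0.4737 0.286  0.0496] q [ 18.9  33.4  88.2  -0.   58.4 115.3] F [ 0.8  -1.11  0.2 ] T [ 0.011 -0.03   0.067] w 0.0001 E6 -0.015 gf 0.0 t 26.1667
```

```bash
python3 -m crank '[0,0.3,0,0,0, 0,0.3,0,0,0, 0,0.3,0,0,0, 0,0.3,0,0,0, 0,0,0,0,0, 0,0,0,0,0, 0,0,0,0,0, 0,0,0,0,0]'>/dev/null;  python3 g.py .451 .2925 .05 -1.68
```

```text
shift cm [-3.53 -0.39 -0.03] turn -0.002 | y ang -1.682 pos [0.4856 0.2847 0.0497] q [ 18.3  34.1  86.6  -0.   59.3 114.7] F [-1.16 -0.04 -0.06] T [0.03  0.028 0.035] w 0.0001 E6 0.0 gf 0.0 t 26.8333
```

```bash
python3 -m crank '[0,0.3,0,0,0, 0,0.3,0,0,0, 0,0.3,0,0,0, 0,0.1,0,0,0, 0,0.1,0,0,0, 0,0.1,0,0,0, 0,0.1,0,0,0, 0,0.1,0,0,0]';  python3 g.py .451 .2925 .05 -1.68;  python3 - <<'E'
from h import *
s=optics.get_image('scene')
cv2.imwrite('pics/l2.png',cv2.resize(s['color'][120:200,200:300,::-1],None,fx=7,fy=7,interpolation=cv2.INTER_CUBIC))
E
```

```text
time_s: 27.5
position: [0.4992, 0.283, 0.0496]
tool_rot: [[0.994, -0.111, -0.0], [-0.111, -0.994, -0.001], [-0.0, 0.001, -1.0]]
ft_force: [-4.1, -0.4, 0.8]
grip_width: -0.0002
gripper_force: 1.6
shift cm [-4.89 -0.41 -0.04] turn -0.002 | y ang -1.682 pos [0.4992 0.283  0.0496] q [ 17.7  35.   84.7  -0.   60.4 114.1] F [-4.07 -0.42  0.77] T [-0.17   0.512 -0.03 ] w -0.0002 E6 0.008 gf 1.6 t 27.5
```

View pics/l2.png

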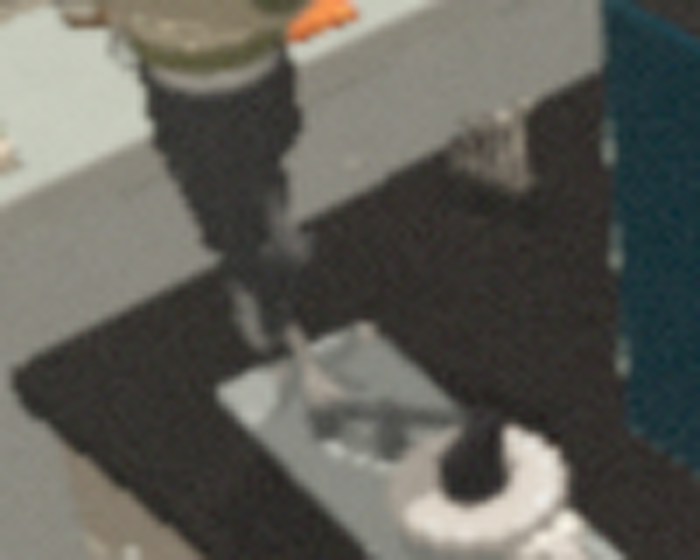

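```bash
python3 -m crank '[0,0.1,0,0,0, 0,0.1,0,0,0, 0,0.1,0,0,0, 0,0.1,0,0,0, 0,0,0,0,0, 0,0,0,0,0, 0,0,0,0,0, 0,0,0,0,0]' |grep -E 'posi|ft_f'; python3 -m crank '[0,0.1,0,0,0, 0,0.1,0,0,0, 0,0.1,0,0,0, 0,0.1,0,0,0, 0,0,0,0,0, 0,0,0,0,0, 0,0,0,0,0, 0,0,0,0,0]' |grep -E 'posi|ft_f'
```

```text
position: [0.5018, 0.2827, 0.0494]
ft_force: [-9.0, -2.3, 5.0]
position: [0.5021, 0.2826, 0.0492]
ft_force: [-24.6, -0.0, 12.5]
```

```bash
python3 -m crank '[0,-1,0,0,0, 0,-1.4,0,0,0, 0,0,0,-1,0, 0,0,0,-1.5,0, 0,0,0,-1.5,0, 0,0,0,-1.5,0, 0,0,0,-1,0, 0,0,0,0,0]' >/dev/null; python3 -m crank '[4,0.8,1.5,0,0, 4,0.8,3.3,0,0, 4,0.8,3.3,0,0, 4,0.8,3.3,0,0, 4,0.8,3.3,0,0, 4,0,1.9,0,-0.11, 4,0,0,0,-0.12, 4,0,0,0,-0.12]' 30 >/dev/null; python3 g.py .503 .1155 .054 -1.33; python3 - <<'E'
from h import *
s=optics.get_image('scene')
cv2.imwrite('pics/l3.png',cv2.resize(s['color'][140:220,210:310,::-1],None,fx=7,fy=7,interpolation=cv2.INTER_CUBIC))
E
```

```text
shift cm [-0.17 -0.18  6.02] turn 0.001 | y ang -1.329 pos [0.5051 0.1141 0.1142] q [-0.4 25.5 89.8 -0.  64.7 75.8] F [ 0.72  0.1  -1.15] T [0.013 0.024 0.08 ] w 0.0399 E6 1.867 gf 0.0 t 30.2167
```

View pics/l3.png

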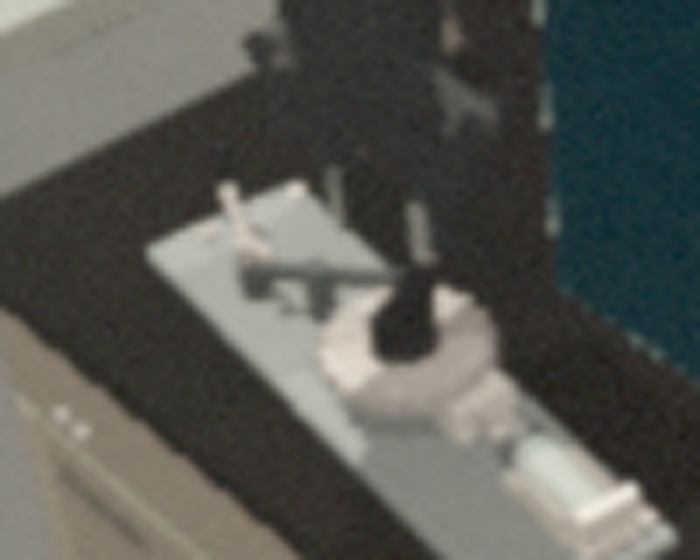

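```bash
python3 -m crank '[4,-0.17,-0.18,1,0, 4,0,0,1.3,0, 4,0,0,1.4,0, 4,0,0,1.2,0, 4,0,0,0.8,0, 4,0,0,0.3,0, 4,0,0,0,0, 4,0,0,0,0]' 30 >/dev/null; python3 g.py .503 .1155 .054 -1.33; python3 -m crank '[2.5,0,0,0,0, 2,0,0,0,0, 1.2,0,0,0,0, 1.2,0,0,0,0, 1.2,0,0,0,0, 1.2,0,0,0,0, 1.2,0,0,0,0, 1.2,0,0,0,-0.05]' 30 >/dev/null; python3 g.py .503 .1155 .054 -1.33
```

```text
shift cm [-0.03  0.15  0.09] turn -0.003 | y ang -1.333 pos [0.5029 0.117  0.0549] q [-0.1 30.2 93.9  0.  55.9 76.3] F [-0.43 -0.77  0.59] T [-0.004  0.003 -0.049] w 0.0401 E6 0.013 gf 0.0 t 30.9333
shift cm [0.01 0.04 0.13] turn 0.048 | y ang -1.282 pos [0.5028 0.1159 0.0553] q [-0.1 30.1 94.  -0.1 55.9 73.4] F [-1.49 -9.49  3.97] T [-1.307  0.217 -0.066] w 0.0132 E6 1.361 gf 29.7 t 31.6
```

```bash
python3 -m crank '[1.2,0,0.1,0,-0.04, 1.2,0,0,0,-0.06, 1.2,0,0,0,-0.07, 1.2,0,0,0,-0.07, 1.2,0,0,0,-0.07, 1.2,0,0,0,-0.07, 1.2,0,0,0,-0.04, 1.2,0,0,0,0]' 30 >/dev/null; python3 g.py .503 .1155 .054 -0.1
```

```text
shift cm [ 0.02 -0.11  0.13] turn -0.76 | y ang -0.86 pos [0.5036 0.1146 0.0553] q [-0.3 30.1 93.9 -0.2 55.8 49.1] F [ 0.18 -9.61  2.59] T [-1.433 -0.01  -0.039] w 0.0134 E6 -0.573 gf 29.7 t 32.2667
```

```bash
python3 -m crank '[1.2,0,0,0,-0.06, 1.2,0,0,0,-0.07, 1.2,0,0,0,-0.07, 1.2,0,0,0,-0.07, 1.2,0,0,0,-0.07, 1.2,0,0,0,-0.05, 1.2,0,0,0,-0.03, 1.2,0,0,0,0]' 30 >/dev/null; python3 g.py .503 .1155 .054 -0.1
```

```text
shift cm [ 0.09 -0.23  0.13] turn -0.341 | y ang -0.441 pos [0.5047 0.1137 0.0553] q [-0.3 30.2 93.9 -0.3 55.8 25.1] F [  4.99 -14.68  -0.84] T [-2.171 -0.638  0.017] w 0.0134 E6 -0.435 gf 29.3 t 32.9333
```

```bash
python3 -m crank '[1.2,-0.07,0.06,0,-0.03, 1.2,-0.07,0.06,0,-0.05, 1.2,0,0,0,-0.05, 1.2,0,0,0,-0.05, 1.2,0,0,0,-0.04, 1.2,0,0,0,-0.03, 1.2,0,0,0,0, 1.2,0,0,0,0]' 30 >/dev/null; python3 g.py .503 .1155 .054 -0.1
```

```text
shift cm [ 0.17 -0.3   0.13] turn -0.092 | y ang -0.192 pos [0.5056 0.1133 0.0553] q [-0.4 30.2 93.8 -0.1 55.7 10.6] F [ 7.55 -5.35 -3.66] T [-0.731 -0.92  -0.014] w 0.0131 E6 -0.058 gf 29.3 t 33.6
```

```bash
python3 -m crank '[1.2,0,0,0,-0.02, 1.2,0,0,0,-0.02, 1.2,0,0,0,-0.02, 1.2,0,0,0,0, 1.2,0,0,0,0, 1.2,0,0,0,0, 1.2,0,0,0,0, 1.2,0,0,0,0]' 30 >/dev/null; python3 g.py .503 .1155 .054 -0.1
```

```text
shift cm [ 0.18 -0.31  0.13] turn -0.032 | y ang -0.132 pos [0.5058 0.1133 0.0553] q [-0.4 30.2 93.8 -0.1 55.7  7.2] F [ 7.6  -5.12 -3.77] T [-0.781 -1.05   0.013] w 0.0134 E6 0.004 gf 29.2 t 34.2667
```

Turn until the home stop resists.

```bash
python3 -m crank '[1.2,0,0.05,0,-0.02, 1.2,0,0,0,-0.02, 1.2,0,0,0,-0.02, 1.2,0,0,0,0, 1.2,0,0,0,0, 1.2,0,0,0,0, 1.2,0,0,0,0, 1.2,0,0,0,0]' 30 >/dev/null; python3 g.py .503 .1155 .054 -0.1
```

```text
shift cm [ 0.21 -0.31  0.14] turn 0.025 | y ang -0.075 pos [0.5059 0.1132 0.0554] q [-0.5 30.2 93.7 -0.1 55.8  3.8] F [ 5.21 -5.9  -1.69] T [-0.98  -0.758 -0.903] w 0.0133 E6 -0.926 gf 39.4 t 34.9333
```

```bash
python3 -m crank '[1.2,0,0,0,-0.02, 1.2,0,0,0,-0.01, 1.2,0,0,0,0, 1.2,0,0,0,0, 1.2,0,0,0,0, 1.2,0,0,0,0, 1.2,0,0,0,0, 1.2,0,0,0,0]' 30 >/dev/null; python3 g.py .503 .1155 .054 -0.1
```

```text
shift cm [ 0.22 -0.3   0.14] turn 0.054 | y ang -0.046 pos [0.5059 0.1132 0.0554] q [-0.5 30.2 93.7 -0.  55.8  2.2] F [ 5.39 -6.6  -0.45] T [-0.95  -0.775 -1.492] w 0.0137 E6 -1.468 gf 53.4 t 35.6
```

```bash
python3 -m crank '[1.2,0,0,0,0.03, 1.2,0,0,0,0.01, 4,0,0,0,0, 4,0,0,0,0, 4,0,0,0,0, 4,0,0,-0.5,0, 4,0,0,-1,0, 4,0,0,-1.5,0]' 30 >/dev/null; python3 -m crank '[4,0,0,-1.5,0, 4,0,0,-1.5,0, 4,0,0,-1.5,0, 4,0,0,-1.5,0, 4,0,0,-0.5,0, 4,0,0,0,0, 4,0,0,0,0, 4,0,0,0,0]' 30 >/dev/null; python3 g.py .503 .1155 .054 -0.1
python3 - <<'E'
from h import *
s=optics.get_image('scene')
cv2.imwrite('pics/e.png',cv2.resize(s['color'][140:220,210:310,::-1],None,fx=7,fy=7,interpolation=cv2.INTER_CUBIC))
E
```

```text
shift cm [ 0.13 -0.04  9.48] turn 0.018 | y ang -0.082 pos [0.5034 0.1142 0.1488] q [-0.4 23.  87.3 -0.  69.8  4.3] F [ 0.36 -1.01  0.14] T [ 0.013 -0.007 -0.076] w 0.0402 E6 -0.001 gf 0.0 t 36.9333
```

View pics/e.png

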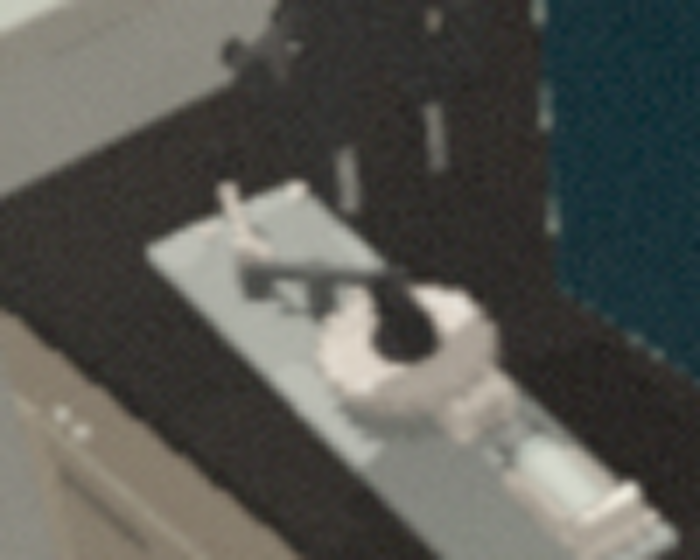

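The picture shows the knob bar at its starting angle (crop 400,310), the lever thrown over (235,220), the ram back with a gap to the cap (495,450), and the gripper clear of the press.

```bash
python3 -c "
from rig import env
print(env.close_job())"
```

```text
the job is handed in; nothing more can be done
None
```

I pressed the cap until it went solid (about 15 N estimated from the knob torque), threw the lever to its stop, wound the ram back to its home stop and handed the job in clear of the press; no verdict came back.

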